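Set a needle valve in the assembly fixture

ROBOT

A 6-joint arm with a two-finger parallel gripper is mounted at the origin on the work surface. World frame = base frame: x ahead of the robot, y to its left, z up, the work surface at z = 0. Lengths are in m, angles in rad, forces in N, time in s.
With the tool pointing down it reaches from about 0.3 to 0.875 m from the base axis. Payload 6.4 kg.
Tool frame: the origin (TCP) lies at the very end of the fingers, on their centre line; the grasp point (between the pads) lies 19 mm behind it; z points along the fingers, y is the line along which they close (so a half turn about z gives the same grasp; the last joint's range is limited). The gripper opens to 85 mm and grips with 20 to 120 N. Pads are 22 mm wide; open, the fingers measure 114 mm over their backs; the gripper's body (76 mm by 85 mm) begins 54 mm behind the grasp point. The pads swing forward as they close: fully open they stand 13 mm farther back than shut.
Start: joints at [0.945, 0.181, 1.607, -0, 1.354, -0.206], TCP at [0.234, 0.525, 0.231] pointing down, gripper open.
Joint ranges: [-2.99, 2.99], [-0.89, 2.07], [0.3, 2.58], [-1.14, 4.28], [0, 2.63], [-3.12, 3.12]. Speed limits (rad/s): [2.57, 2.57, 3.01, 3.14, 3.14, 3.14].

INTERFACE

Orientations are given as a 3x3 rotation matrix whose columns are the frame's x, y, z axes.
In Python, from station import monitor, imaging, ctrl gives the robot as it stands. The module is installed in compiled form; this text tells all that it offers.
- The arm moves only by the tool carry_out, never from a script. Its argument "increments" is a list of rows, each a list of 7 numbers: the closure, from 0 (fully open) to 1 (shut), then the shift along the tool's x, y, z in units of 40 mm (1.0 is 40 mm), then the turn, a rotation vector about the tool's x, y, z in units of 6 degrees (1.0 is 6 degrees). A call has exactly 8 rows; each row shifts and turns the commanded pose from where the row before left it, along the tool's axes as they then stand; what a row does not reach is not made up. A row lasts 1/12 s, in which the tool goes at most 41.7 mm and 7.16 degrees, less where a joint would pass 70% of its speed; a pose out of reach is approached as far as the arm can. A call is refused whole if a number of a shift passes 1 or a number of a turn 1, either way. A call with a gripper value outside its range is refused whole. The fingers move at their own pace and stop on an object; the grip force is fixed at half the most. Time passes only in rows, so rows that do not move let the fingers close, or fill a call up. It gives the time, the measured TCP pose, the force, the opening and the grip force at its end, in the units of the state.
- monitor.get_obs(): the state, without advancing time (a new reading comes with each control period).
- imaging.capture(name): name is "scene" or "top" or "wrist"; returns a dict with "color" (480x640x3 uint8, red, green, blue), "mtx" (3x3 intrinsics, pixels), "eye" and "orientation" of the camera in the world. Camera axes: x right, y down, z forward; pixel columns grow to the right and rows downward; lengths in m; the calibration is good to about 2 mm. A picture is of the moment at which its call begins. There is no depth.
- ctrl.finish_job(): hands the job in; it is judged then, once.
Trained networks look in the newest picture that a camera, given by its name, has taken for a name from the list of things; names that differ only in an ending like _2 or _b are one class to them, and where a whole thing is asked for, a point or a joint stands for the part that bears it (a point fixed in the world has none). Each returns a list of dicts, best first, with "p" (0 to 1); they miss things now and then, are a little off and sometimes report something else, mostly with a low value. They report only what shows in the picture. A call takes as long as a camera call. They do not tell look-alikes from the thing itself.
- imaging.silhouettes(camera, label): "region" (480x640 bool, what is visible of it) and "extent" ([left, top, width, height] in pixels, round what is visible of it).
The state is a dict: "time_s": time; "qpos": joint angles; "joint_vel": joint speeds; "tau": joint torques, N m; "tool_pos": TCP position; "orientation": TCP orientation; "ft_force": force on the tool from outside, world axes, zero at the start; "wrist_torque": the same for the moment, N m; "finger_gap": finger opening in m; "grip_force": force on a finger pad.
Only numpy, scipy, OpenCV 4.12 (cv2) and the standard library are available. Lean on these libraries where they do the work, as an engineer would, in place of code of your own. Each camera call takes 0.05 s, during which the arm holds its last target. There are 200 camera calls.

TASK

Take the small needle valve that stands on the bench beside the setting fixture, load it into the fixture's nest, fully down, with its brass fitting pointing away from the lever post, and swing the locking lever fully shut over it. Then turn the valve's round black knob clockwise until it seats, and from there back it off a quarter turn. Finish holding the knob still at that setting (the program ends with the fingers gripping it, so that the locknut can be tightened), and leave the bin and the loose parts where they are.

Things in the scene. Friction and masses are not known exactly. Their poses are not given: they have to be found in the camera images.
- valve: Loose needle valve, 0.22 to 0.33 kg, upright on the bench on either side of the fixture: aluminium block 52 (x) by 34 (y) by 36 mm high, origin under its centre, z up. A brass hex fitting (14 mm across, 22 mm long, axis 22 mm up) sticks out of the -x face. On top, on the z axis: brass locknut 17 mm across, 36 to 44 mm up; thin stem; round black knob, 26 mm diameter, 54 to 74 mm up.
- adjuster (a joint): Knob angle relative to the block, about the valve's z: 0 = needle on its seat, a hard stop; grows anticlockwise seen from above (out), clockwise turns it in. Starts 1.9 to 3.2 rad out, so most arms need several grasps. Free drag 0.04 N m; at the seat the torque rises steeply (gripped with 30 N, the fingers slip round it at 0.3 to 0.7 N m). It does not visibly rise or sink.
- knob_grip (a point): Centre of the knob, on its axis, 10 mm below its top and 64 mm above the valve's underside; z up; x along the white index line on the knob's top, turning with it.
- nest: Setting fixture, fixed to the bench: steel plate 155 by 100 by 12 mm with an aluminium-walled pocket that takes the block with 1.25 mm play each side. Origin on the bench under the pocket's centre. Loaded, the valve's x and y lie along these: brass fitting to -x (it passes above the wall), lever post at x = +46 mm. Walls 12 mm high above the pocket's floor, 45 degree lead-in over their upper 4 mm.
- pocket_floor (a point): Centre of the pocket's floor, 12 mm above the bench, axes as the fixture's: the centre of the valve's underside comes here.
- lock_lever (a joint): Locking lever about the vertical post: 0 = shut (end stop; nose over the valve, handle along the fixture's +x). Starts 1.15 to 1.55 open, handle towards the fixture's -y; shuts anticlockwise seen from above; stays where left (drag 0.06 N m). In the last 0.8 rad a sprung pad climbs onto the valve and presses it down with 10 N: about 5 N at the handle. Top 61 mm above the bench.
- lever_handle (a point): Middle of the lever's black round handle, 14 mm thick and 48 mm long, 68 mm from the pivot axis, 54 mm above the bench; its x points along the handle, outwards.
- lever_pivot (a point): The lever's pivot axis, 54 mm above the bench.
- bin: Beige open parts bin, 150 by 100 by 45 mm, 0.6 kg, loose; origin under its centre. To be left alone.
- coil_ring: Black coil ring, 34 mm across and 18 mm high, loose; origin under its centre. To be left alone.
- adapter: Brass adapter standing on its hex, 14 mm across, 22 mm high, loose; origin under its centre. To be left alone.
There are look-alikes about, which are no part of the job. Of the things that look like the valve, the middle-sized one is meant.

How it is judged:
On the way, in this order (a step that is already met when the one before it is completed fails the run):
1. the valve stands fully down in the nest, fitting away from the lever post (distance between valve and pocket_floor below 0.003 m and angle between valve's own z axis and vertical below 0.06 rad and angle between the x axis of valve and the x axis of nest, either way round below 0.12 rad), for 0.2 s.
2. the locking lever is shut over the seated valve (value of joint lock_lever below 0.12 rad and distance between valve and pocket_floor below 0.003 m), for 0.2 s.
3. the knob is turned in to its seat with the valve locked (value of joint adjuster below 0.05 rad and value of joint lock_lever below 0.12 rad), for 0.1 s.
4. the knob is backed off a quarter turn and held (value of joint adjuster between 1.31 and 1.83 rad and contact force between the fingers and adjuster above 2 N), for 0.2 s.
At the end, for the whole second after the job is handed in: The fingers still grip the knob (more than 2 N) and it stands still a quarter turn (within 15 degrees) out from its seat; the lever is shut (within 7 degrees) and the valve stands in the nest within 3 mm of fully home (all of step 2 and all of step 4 and not (velocity of joint adjuster above 0.1 rad/s) and not (velocity of joint adjuster below -0.1 rad/s) and angle between valve's own z axis and vertical below 0.06 rad and angle between the x axis of valve and the x axis of nest, either way round below 0.12 rad); the arm keeps its last pose, push and grip.
It fails at once if the valve is tipped over (angle between valve's own z axis and vertical above 0.6 rad).
It fails at once if the bin, the coil ring or the adapter is disturbed (distance of any of bin, coil_ring, adapter from where it was at the start of the episode above 0.02 m).
It also fails if it takes over 72 s, if anything falls off the work surface, if the arm or the gripper's body presses on something with over 40 N, if the wrist force passes 120 N, or if a joint passes its speed limit or range.

## Working session

There is one attempt and no reset: what is moved stays moved. The work goes in short steps, Python scripts to look and compute and a tool call to move; the robot and the scene stay as the last step left them, time stands still between calls to the robot, and variables do not carry over. Pictures are saved under pics/ and viewed, at most 10 in all, crops included, and the job is handed in when it is done.

Besides the shell and the picture viewer there is one more tool, called as name(argument=value, ...) on one line, values as JSON. carry_out: Moves the arm, as the interface text tells. Its arguments: {"type":"object","properties":{"increments":{"type":"array","items":{"type":"array","items":{"type":"number"}}}},"required":["increments"]}

```bash
mkdir -p pics
cat > h.py <<'E'
import numpy as np, cv2
from station import monitor, imaging, ctrl
np.set_printoptions(precision=4,suppress=True)
def cap(n,f=None):
    d=imaging.capture(n)
    if f: cv2.imwrite('pics/'+f,d['color'][:,:,::-1])
    return d
def ray(d,u,v,z):
    r=np.array(d['orientation'])@np.linalg.inv(d['mtx'])@[u,v,1.0]; e=np.array(d['eye'])
    return e+r*(z-e[2])/r[2]
def proj(d,p):
    q=np.array(d['mtx'])@(np.array(d['orientation']).T@(np.array(p)-d['eye'])); return q[:2]/q[2]
E
python3 - <<'E'
from h import *
for n in('scene','top'):
    d=cap(n,n+'1.png'); print(n,d['eye'],d['mtx'][0],d['orientation'])
    for l in('valve','adjuster','nest','lock_lever','lever_handle','bin','coil_ring','adapter'):
        for s in imaging.silhouettes(n,l):
            ys,xs=np.nonzero(s['region']); print(l,round(s['p'],2),s['extent'],len(xs),ray(d,xs.mean(),ys.mean(),0.0)[:2])
print(monitor.get_obs())
E
```

```text
scene [1.1425 0.1316 0.5618] [457.0654   0.     318.862 ] [[-0.1121  0.5934 -0.797 ]
 [ 0.9935  0.0488 -0.1033]
 [-0.0224 -0.8034 -0.595 ]]
valve 0.97 [470.1, 188.6, 38.5, 48.6] 1415 [0.2629 0.3933]
valve 0.65 [432.1, 219.6, 34.7, 44.5] 961 [0.3883 0.2985]
valve 0.58 [494.1, 237.0, 30.0, 28.1] 527 [0.4053 0.4085]
adjuster 0.66 [507.4, 233.9, 11.6, 15.5] 109 [0.3641 0.4227]
adjuster 0.66 [480.6, 186.8, 21.7, 14.4] 304 [0.1775 0.4185]
adjuster 0.62 [442.0, 218.4, 20.9, 21.7] 211 [0.3344 0.3109]
nest 0.62 [252.3, 256.1, 102.3, 68.3] 3972 [0.5382 0.0325]
lock_lever 0.89 [254.6, 269.0, 71.2, 15.5] 558 [ 0.5135 -0.0068]
lever_handle 0.74 [253.2, 268.8, 70.7, 15.7] 608 [ 0.5134 -0.0073]
bin 0.58 [110.5, 217.9, 86.3, 70.9] 4249 [ 0.4663 -0.288 ]
coil_ring 0.66 [430.5, 221.8, 37.5, 43.6] 931 [0.3892 0.2985]
coil_ring 0.58 [107.5, 307.9, 21.6, 23.7] 391 [ 0.6436 -0.282 ]
adapter 0.17 [250.1, 253.5, 105.6, 71.3] 3791 [0.5387 0.0326]
top [0.2841 0.0511 1.2986] [559.7854   0.     309.1733] [[ 0.0259 -0.9878  0.1533]
 [-0.9996 -0.0247  0.0102]
 [-0.0063 -0.1535 -0.9881]]
valve 0.76 [155.0, 296.2, 
[... 626 characters left out ...]
09 -0.2761]
coil_ring 0.75 [445.6, 171.3, 16.7, 11.5] 146 [ 0.6518 -0.2783]
coil_ring 0.17 [289.5, 185.5, 76.8, 73.1] 2891 [0.5386 0.039 ]
{'time_s': 0.9, 'qpos': array([ 0.9447,  0.1808,  1.607 , -0.    ,  1.3538, -0.2063]), 'joint_vel': array([-0.0015, -0.0004,  0.0003, -0.0013,  0.0017, -0.0019]), 'tau': array([  0.0008, -44.4833, -35.168 ,  -0.0001,   0.0008,   0.    ]), 'tool_pos': array([0.2344, 0.5251, 0.2313]), 'orientation': array([[-0.9132,  0.4076,  0.    ],
       [ 0.4076,  0.9132,  0.    ],
       [-0.    ,  0.    , -1.    ]]), 'ft_force': array([-0.3553, -0.0819, -0.1327]), 'wrist_torque': array([-0.0485,  0.0236,  0.0244]), 'grip_force': 0.0, 'finger_gap': 0.0855475776414851}
```

Run:
```python
import cv2,numpy as np
s=cv2.imread('pics/scene1.png');t=cv2.imread('pics/top1.png')
a=cv2.resize(s[170:290,400:560],(400,300),interpolation=2); b=cv2.resize(s[240:345,230:370],(400,300),interpolation=2)
c=cv2.resize(t[240:345,130:270],(400,300),interpolation=2); e=cv2.resize(t[175:265,270:390],(400,300),interpolation=2)
cv2.imwrite('pics/c1.png',np.vstack([np.hstack([a,b]),np.hstack([c,e])]))
```

```text
(no output)
```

View pics/c1.png

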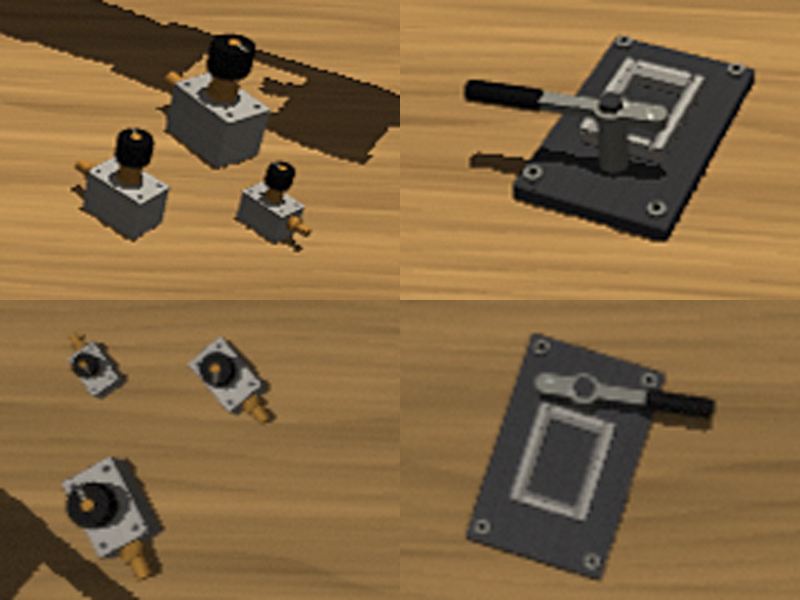

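View pics/scene1.png

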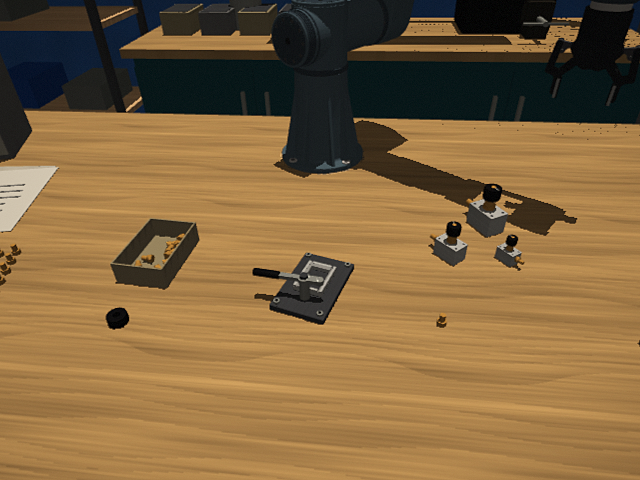

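The middle-sized valve is the one at top-view pixel (211,270), with its fitting towards the lower right. The nest is at about (327,222), and the lever handle points right (-y).

carry_out(increments=[[0,-0.8,-0.45,0,0,0,0],[0,-0.8,-0.45,0,0,0,0],[0,-0.8,-0.45,0,0,0,0],[0,-0.8,-0.45,0,0,0,0],[0,-0.8,-0.45,0,0,0,0],[0,-0.8,-0.45,0,0,0,0],[0,-0.8,-0.45,0,0,0,0],[0,-0.8,-0.45,0,0,0,0]])

```text
time_s: 1.57
tool_pos: [0.4102, 0.2878, 0.2316]
orientation: [[-0.913, 0.407, 0.001], [0.407, 0.913, 0.0], [-0.0, 0.001, -1.0]]
ft_force: [0.6, 0.2, -0.7]
finger_gap: 0.0854
grip_force: 0.0
```

Run:
```python
from h import *
d=cap('wrist','w1.png'); print(d['eye'],d['mtx'],d['orientation'])
for l in('valve','adjuster'):
  for s in imaging.silhouettes('wrist',l):
    ys,xs=np.nonzero(s['region']); print(l,round(s['p'],2),s['extent'],len(xs),ray(d,xs.mean(),ys.mean(),0.036 if l=='valve' else .074)[:2])
o=monitor.get_obs();print(o['time_s'],o['tool_pos'],o['orientation'],o['qpos'])
```

```text
[0.3345 0.3195 0.3738] [[405.0031   0.     317.4731]
 [  0.     405.0031 234.8584]
 [  0.       0.       1.    ]] [[ 0.4067  0.8649  0.2942]
 [ 0.9136 -0.3853 -0.1301]
 [ 0.0008  0.3217 -0.9469]]
valve 0.83 [417.7, 139.3, 61.6, 45.3] 1646 [0.4239 0.3958]
valve 0.79 [308.3, 1.1, 127.5, 94.6] 7051 [0.3143 0.3758]
valve 0.61 [278.9, 176.0, 85.7, 65.0] 3187 [0.4203 0.2894]
valve 0.61 [311.6, 201.9, 38.8, 39.0] 1014 [0.4335 0.2883]
adjuster 0.85 [314.4, 200.3, 35.2, 40.8] 1010 [0.4222 0.2918]
adjuster 0.85 [357.1, 2.3, 56.8, 59.8] 2668 [0.3163 0.379 ]
adjuster 0.63 [442.4, 152.1, 31.0, 25.4] 587 [0.4202 0.3924]
1.7167 [0.411  0.2874 0.2315] [[-0.9112  0.4119  0.0005]
 [ 0.4119  0.9112  0.    ]
 [-0.0004  0.0002 -1.    ]] [ 0.3732  0.014   1.7882 -0.0002  1.339  -0.773 ]
```

View pics/w1.png

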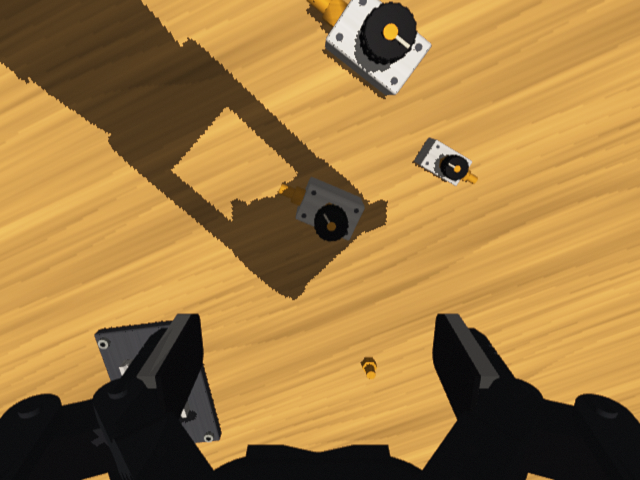

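The wrist view shows the target valve at (330,210) with its fitting to the upper left (287,188). The larger and smaller look-alikes are at (380,40) and (445,160). The adapter is at (370,367), and part of the nest plate shows at the lower left.

Run:
```python
from h import *
w=cv2.imread('pics/w1.png');t=cv2.imread('pics/top1.png')
a=cv2.resize(w[165:265,265:385],(480,400),interpolation=cv2.INTER_NEAREST)
a=cv2.convertScaleAbs(a,alpha=1.8)
b=cv2.resize(t[182:262,284:374],(540,480),interpolation=cv2.INTER_CUBIC)
for k in range(10): cv2.putText(a,str(265+k*20),(k*80,8),0,.3,(0,255,0));cv2.line(a,(k*80,0),(k*80,400),(0,255,0),1) if k<6 else 0
for k in range(5): cv2.line(a,(0,k*80),(480,k*80),(0,255,0),1)
cv2.imwrite('pics/c2.png',a);
```

```text
(no output)
```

View pics/c2.png

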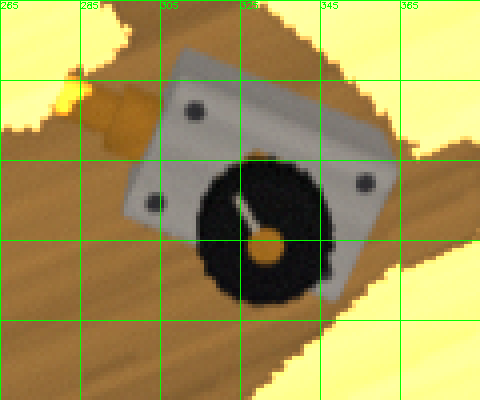

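Run:
```python
from h import *
E=np.array([0.3345,0.3195,0.3738]);M=np.array([[405.0031,0,317.4731],[0,405.0031,234.8584],[0,0,1]]);R=np.array([[0.4067,0.8649,0.2942],[0.9136,-0.3853,-0.1301],[0.0008,0.3217,-0.9469]])
d=dict(eye=E,mtx=M,orientation=R)
c=np.array([ray(d,265+u/4,165+v/4,.036)[:2] for u,v in((168,85),(397,172),(335,300),(123,213))])
print(c,c.mean(0)); 
for i in range(4): e=c[(i+1)%4]-c[i]; print(np.linalg.norm(e),np.degrees(np.arctan2(e[1],e[0])))
print('knob',ray(d,265+265/4,165+246/4,.075)[:2]); p=ray(d,265+238/4,165+195/4,.074)[:2];print('index',p)
print('adapter',ray(d,370,367,.012)); print('fit tip',ray(d,265+60/4,165+95/4,.022))
print([ray(d,*q,.012)[:2] for q in((95,331),(220,440))])
```

```text
[[0.3962 0.2827]
 [0.4335 0.3198]
 [0.4551 0.2964]
 [0.4179 0.262 ]] [0.4257 0.2902]
0.052716291854365493 44.8507989258157
0.03184883316651469 -47.35609348473424
0.05068041929863944 -137.3065439276282
0.029929346049415394 136.4693413481093
knob [0.4254 0.291 ]
index [0.4142 0.2902]
adapter [0.6049 0.2605 0.012 ]
fit tip [0.391  0.2584 0.022 ]
[array([0.4492, 0.019 ]), array([0.6272, 0.068 ])]
```

carry_out(increments=[[0,0,0,0.25,0,0,-1],[0,0,0,0.25,0,0,-1],[0,0,0,0.25,0,0,-1],[0,0,0,0.25,0,0,-1],[0,0,0,0.25,0,0,-1],[0,0,0,0.25,0,0,-1],[0,0,0,0.25,0,0,-1],[0,0,0,0.25,0,0,-1]])

```text
time_s: 2.38
tool_pos: [0.4085, 0.2905, 0.1508]
orientation: [[-0.911, -0.412, -0.0], [-0.412, 0.911, 0.0], [0.0, 0.0, -1.0]]
ft_force: [-0.8, -0.1, 0.1]
finger_gap: 0.0854
grip_force: 0.0
```

carry_out(increments=[[0,0,0,0.1,0,0,-0.85],[0,0,0,0.1,0,0,-0.85],[0,0,0,0.1,0,0,-0.85],[0,0,0,0.1,0,0,-0.85],[0,-0.16,-0.1,0,0,0,0],[0,-0.16,-0.1,0,0,0,0],[0,0,0,0,0,0,0],[0,0,0,0,0,0,0]])

```text
time_s: 3.05
tool_pos: [0.4249, 0.293, 0.1357]
orientation: [[-0.716, -0.698, 0.001], [-0.698, 0.716, 0.0], [-0.001, -0.0, -1.0]]
ft_force: [-0.3, -0.2, 0.4]
finger_gap: 0.0852
grip_force: 0.0
```

```bash
cat >> h.py <<'E'
def draw(d,f,segs,crop=None,k=1):
    im=d['color'][:,:,::-1].copy()
    for a,b,c in segs:
        cv2.line(im,tuple(int(round(x)) for x in proj(d,a)),tuple(int(round(x)) for x in proj(d,b)),c,1)
    cv2.imwrite('pics/'+f,im)
def box(cx,cy,yaw,lx,ly,z,col):
    c,s=np.cos(yaw),np.sin(yaw); P=[np.array([cx+c*a*lx/2-s*b*ly/2,cy+s*a*lx/2+c*b*ly/2,z]) for a,b in((1,1),(1,-1),(-1,-1),(-1,1))]
    return [(P[i],P[(i+1)%4],col) for i in range(4)]
E
python3 - <<'E'
from h import *
d=cap('wrist'); o=monitor.get_obs(); print(o['time_s'],o['tool_pos'],np.degrees(np.arctan2(o['orientation'][1,1],o['orientation'][0,1])))
draw(d,'w2.png',box(.4255,.2905,np.radians(44),.052,.034,.036,(0,0,255))+box(.4255,.2905,np.radians(44),.018,.018,.074,(0,255,0)))
E
```

```text
3.1 [0.4244 0.2928 0.1355] 134.27734212101723
```

View pics/w2.png

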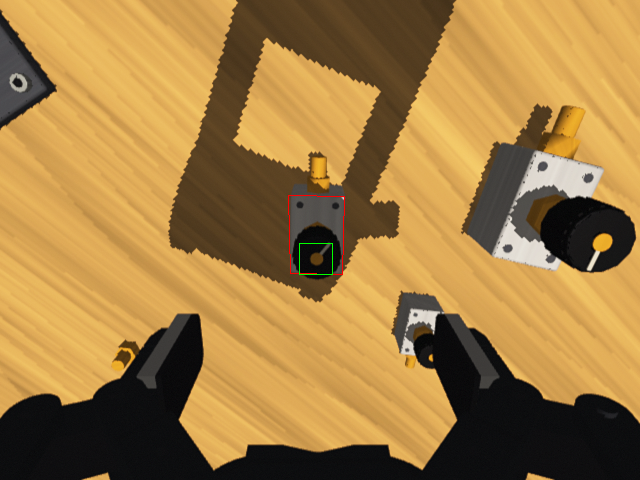

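The block outline matches (290-344, 195-275) and the knob is centred in its square. I'll descend and grip.

carry_out(increments=[[0,0.02,-0.05,0.5,0,0,0],[0,0,0,0.6,0,0,0],[0,0,0,0.6,0,0,0],[0,0,0,0.6,0,0,0],[0,0,0,0.45,0,0,0],[0,0,0,0.25,0,0,0],[0,0,0,0.09,0,0,0],[0,0,0,0,0,0,0]])

```text
time_s: 3.77
tool_pos: [0.4246, 0.2904, 0.0113]
orientation: [[-0.715, -0.699, -0.001], [-0.699, 0.715, -0.0], [0.001, 0.0, -1.0]]
ft_force: [0.2, -0.2, -0.3]
finger_gap: 0.0854
grip_force: 0.0
```

carry_out(increments=[[0.4,0,0,0,0,0,0],[0.5,0,0,0,0,0,0],[0.6,0,0,0,0,0,0],[0.7,0,0,0,0,0,0],[1,0,0,0,0,0,0],[1,0,0,0,0,0,0],[1,0,0,0,0,0,0],[1,0,0,0,0,0,0]])

```text
time_s: 4.43
tool_pos: [0.4258, 0.2909, 0.0128]
orientation: [[-0.715, -0.699, 0.002], [-0.699, 0.715, 0.001], [-0.002, -0.001, -1.0]]
ft_force: [-2.1, -0.6, 7.5]
finger_gap: 0.0326
grip_force: 61.4
```

carry_out(increments=[[1,0,0,-0.3,0,0,0],[1,0,0,-0.5,0,0,0],[1,0,0,-0.6,0,0,0.5],[1,0,0,-0.6,0,0,0.9],[1,0,0,-0.6,0,0,1],[1,0,0,-0.5,0,0,1],[1,0,0,-0.3,0,0,1],[1,0,0,-0.2,0,0,1]])

```text
time_s: 5.1
tool_pos: [0.4254, 0.2907, 0.1581]
orientation: [[-0.979, -0.202, 0.002], [-0.202, 0.979, 0.001], [-0.002, 0.0, -1.0]]
ft_force: [-0.4, -0.2, -3.2]
finger_gap: 0.033
grip_force: 60.2
```

carry_out(increments=[[1,0,0,0,0,0,1],[1,0,0,0,0,0,1],[1,0,0,0,0,0,1],[1,0,0,0,0,0,1],[1,-0.15,-0.35,0,0,0,0.3],[1,-0.3,-0.7,0,0,0,0],[1,-0.35,-0.75,0,0,0,0],[1,-0.35,-0.75,0,0,0,0]])

```text
time_s: 5.77
tool_pos: [0.4449, 0.1796, 0.1558]
orientation: [[-0.971, 0.238, -0.001], [0.238, 0.971, -0.0], [0.001, -0.0, -1.0]]
ft_force: [0.6, 0.1, -4.3]
finger_gap: 0.0329
grip_force: 60.5
```

carry_out(increments=[[1,-0.35,-0.75,0,0,0,0],[1,-0.35,-0.75,0,0,0,0],[1,-0.3,-0.7,0,0,0,0],[1,-0.2,-0.5,0,0,0,0],[1,-0.12,-0.23,0,0,0,0],[1,0,0,0,0,0,0],[1,0,0,0,0,0,0],[1,0,0,0,0,0,0]])

```text
time_s: 6.43
tool_pos: [0.4685, 0.055, 0.1556]
orientation: [[-0.971, 0.239, -0.001], [0.239, 0.971, 0.001], [0.001, 0.0, -1.0]]
ft_force: [-1.3, 0.7, -2.8]
finger_gap: 0.0332
grip_force: 60.6
```

Run:
```python
from h import *
d=cap('wrist','w3.png'); np.savez('w3.npz',**d);o=monitor.get_obs(); print(o['time_s'],o['tool_pos'],np.degrees(np.arctan2(o['orientation'][1,1],o['orientation'][0,1])),o['finger_gap'],o['qpos'])
```

```text
6.4833 [0.4685 0.0552 0.1556] 76.21152550365758 0.032524835447455505 [-0.1354  0.034   1.9316  0.0004  1.1765 -1.4657]
```

View pics/w3.png

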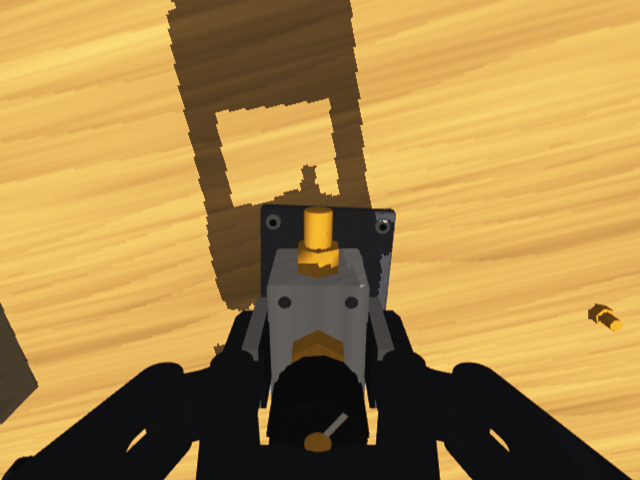

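The held valve hides the pocket here; only the plate's near corners show, at (261,206) and (395,211). The camera sits on the tool's +x side, so I'll carry the valve past the nest to get a clear view of it.

carry_out(increments=[[1,-0.4,0,0,0,0,0],[1,-0.8,0,0,0,0,0],[1,-0.9,0,0,0,0,0],[1,-0.9,0,0,0,0,0],[1,-0.8,0,0,0,0,0],[1,-0.4,0,0,0,0,0],[1,0,0,0,0,0,0],[1,0,0,0,0,0,0]])

```text
time_s: 7.15
tool_pos: [0.6319, 0.0151, 0.1548]
orientation: [[-0.971, 0.238, -0.002], [0.238, 0.971, 0.001], [0.002, 0.0, -1.0]]
ft_force: [-1.6, -0.2, -3.2]
finger_gap: 0.0329
grip_force: 60.5
```

Run:
```python
from h import *
d=cap('wrist','w4.png'); np.savez('w4.npz',**d);o=monitor.get_obs(); print(o['time_s'],o['tool_pos'],np.degrees(np.arctan2(o['orientation'][1,1],o['orientation'][0,1])),o['finger_gap'],o['qpos'])
```

```text
7.2 [0.6311 0.0153 0.1548] 76.22785211417305 0.03296942175441035 [-0.1636  0.3776  1.522   0.0002  1.2444 -1.4941]
```

View pics/w4.png

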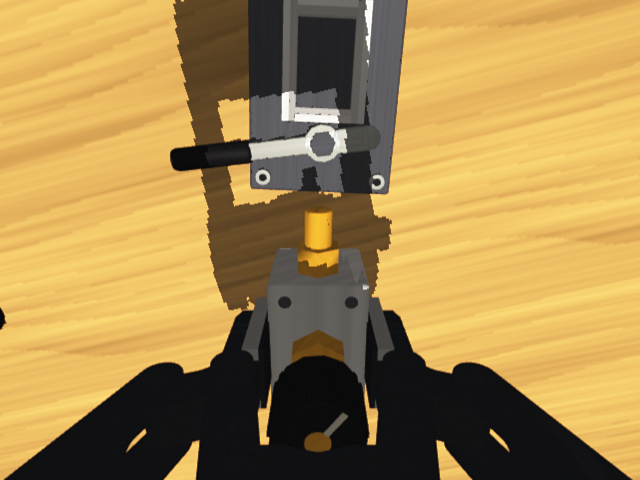

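The pocket shows at about (325,60), with the lever pivot at (322,143), the handle end at (175,158), and the plate's +x corners at (249,188) and (388,194). I'll zoom in on it for the edges.

Run:
```python
from h import *
d=np.load('w4.npz'); im=d['color'][0:130,260:400,::-1]
a=cv2.convertScaleAbs(cv2.resize(im,(700,650)[:2],interpolation=cv2.INTER_NEAREST)[:600],alpha=1.5)
for k in range(0,14,2): cv2.putText(a,str(260+k*10),(k*50,10),0,.4,(0,255,0)); cv2.line(a,(k*50,0),(k*50,8),(0,255,0),1)
for k in range(0,12,2): cv2.putText(a,str(k*10),(0,k*50+5),0,.4,(0,255,0))
cv2.imwrite('pics/c4.png',a)
for (u,v) in ((249,188),(388,194),(249,0),(407,0)): print(ray(d,u,v,.012)[:2])
print('pivot',ray(d,322,143,.061)); print('handle',ray(d,172,159,.054),ray(d,250,152,.054))
w=np.load('w3.npz')
for (u,v) in ((261,206),(395,211)): print(ray(w,u,v,.012)[:2])
```

```text
[ 0.5992 -0.0291]
[0.6271 0.0667]
[0.4854 0.0053]
[0.5087 0.1007]
pivot [0.5759 0.0296 0.061 ]
handle [ 0.5644 -0.0595  0.054 ] [ 0.5715 -0.0131  0.054 ]
[0.4509 0.0153]
[0.4778 0.1093]
```

View pics/c4.png

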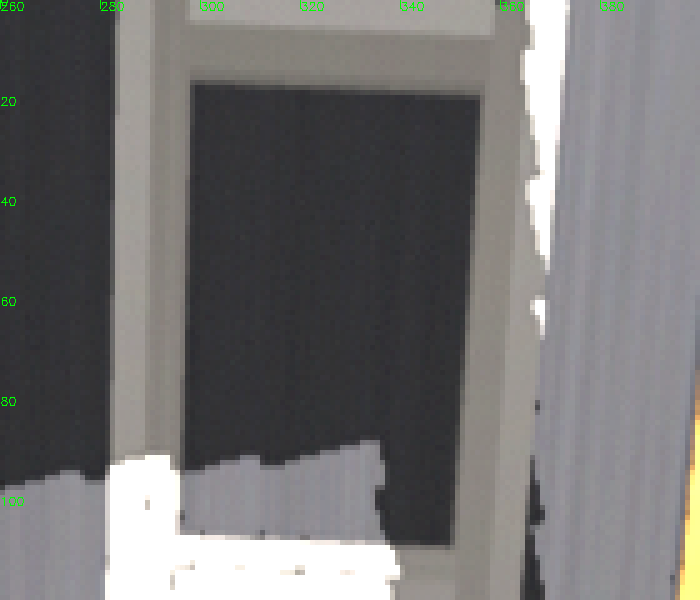

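Run:
```python
from h import *
d=np.load('w4.npz'); print(d['eye'])
c=np.array([ray(d,u,v,.012)[:2] for u,v in((298,16.2),(356,19.4),(350.4,109.2),(296.4,106.6))]); print(c,c.mean(0))
for i in range(4): e=c[(i+1)%4]-c[i]; print(np.linalg.norm(e)*1e3,np.degrees(np.arctan2(e[1],e[0])))
p=np.array([[.5992,-.0291],[.6271,.0667],[.4778,.1093],[.4509,.0153]]);print('plate',p.mean(0))
for i in range(4): e=p[(i+1)%4]-p[i]; print(np.linalg.norm(e)*1e3,np.degrees(np.arctan2(e[1],e[0])))
# held valve: block-top edge corners & knob in w4, tool frame offset
```

```text
[0.5517 0.0328 0.2973]
[[0.5013 0.0326]
 [0.5117 0.0677]
 [0.5637 0.0528]
 [0.5535 0.0179]] [0.5326 0.0427]
36.57081969175042 73.452150021933
54.11242721378308 -15.97816031960431
36.347670058466214 -106.35889096730382
54.23496976611853 164.25652168761562
plate [0.5387 0.0405]
99.7800080176385 73.76276413371802
155.2586551532635 164.07488040700292
97.77325810261209 -105.96954416284495
154.80390821939858 -16.667338407838677
```

Run:
```python
from h import *
d=np.load('w4.npz'); R=np.array([[-.971,.238],[.238,.971]]); t=np.array([.6311,.0153])
for n,u,v,z in(('knob',318,441,.1548+.0625),('blkL',273,287,.1548+.0235),('blkR',367,287,.1548+.0235),('scrL',285,302,.1783),('fitend',318,212,.1548-.012+.022+.005)):
    print(n,R@(ray(d,u,v,z)[:2]-t))
th=np.radians(-16.1);y=th+np.pi/2
X=np.array([np.cos(y+np.pi/2),np.sin(y+np.pi/2)]);Y=np.array([np.cos(y),np.sin(y)])
X0,Y0=R
s=np.array([.5326,.0427])-t; print(R@s/.04)
```

```text
knob [-0.0004 -0.0017]
blkL [ 0.0233 -0.0162]
blkR [0.0234 0.0142]
scrL [ 0.0179 -0.0125]
fitend [ 0.0462 -0.0016]
[2.5541 0.0791]
```

carry_out(increments=[[1,0.3,0,0,0,0,0],[1,0.6,0,0,0,0,0],[1,0.7,0.1,0,0,0,0],[1,0.6,0,0,0,0,0],[1,0.39,0,0,0,0,0.39],[1,0,0,0.3,0,0,0],[1,0,0,0.4,0,0,0],[1,0,0,0.4,0,0,0]])

```text
time_s: 7.87
tool_pos: [0.5319, 0.0434, 0.1118]
orientation: [[-0.961, 0.277, 0.002], [0.277, 0.961, -0.0], [-0.002, 0.0, -1.0]]
ft_force: [-0.7, 0.4, -3.4]
finger_gap: 0.0331
grip_force: 60.7
```

carry_out(increments=[[1,0,0,0.4,0,0,0],[1,0,0,0.4,0,0,0],[1,0,0,0.3,0,0,0],[1,0,0,0.15,0,0,0],[1,0,0,0,0,0,0],[1,0,0,0,0,0,0],[1,0,0,0,0,0,0],[1,0,0,0,0,0,0]])

```text
time_s: 8.53
tool_pos: [0.5333, 0.0425, 0.0627]
orientation: [[-0.96, 0.279, 0.002], [0.279, 0.96, -0.0], [-0.002, 0.0, -1.0]]
ft_force: [0.0, 0.7, -3.2]
finger_gap: 0.0327
grip_force: 60.6
```

Run:
```python
from h import *
o=monitor.get_obs(); print(o['tool_pos'],np.degrees(np.arctan2(o['orientation'][1,1],o['orientation'][0,1])),o['ft_force'],o['orientation'])
th=np.radians(-16.1);R=np.array([[-np.cos(th),-np.sin(th)],[-np.sin(th),np.cos(th)]])
print((R@(np.array([.5326,.0427])-o['tool_pos'][:2]))*1e3)
```

```text
[0.5333 0.0425 0.0627] 73.81353227083075 [ 0.0427  0.6996 -3.2065] [[-0.9604  0.2788  0.0019]
 [ 0.2788  0.9604 -0.0003]
 [-0.0019  0.0003 -1.    ]]
[0.7024 0.0051]
```

carry_out(increments=[[1,0.03,0.015,0.15,0,0,0],[1,0,0,0.15,0,0,0],[1,0,0,0.15,0,0,0],[1,0,0,0.12,0,0,0],[1,0,0,0.1,0,0,0],[1,0,0,0.1,0,0,0],[1,0,0,0.07,0,0,0],[1,0,0,0,0,0,0]])

```text
time_s: 9.2
tool_pos: [0.5309, 0.0435, 0.0273]
orientation: [[-0.96, 0.279, -0.001], [0.279, 0.96, 0.0], [0.001, -0.0, -1.0]]
ft_force: [-1.0, 1.1, -3.0]
finger_gap: 0.033
grip_force: 60.6
```

carry_out(increments=[[1,0,0,0.05,0,0,0],[1,0,0,0.04,0,0,0],[1,0,0,0.03,0,0,0],[1,0,0,0,0,0,0],[1,0,0,0,0,0,0],[1,0,0,0,0,0,0],[1,0,0,0,0,0,0],[1,0,0,0,0,0,0]])

```text
time_s: 9.87
tool_pos: [0.5317, 0.0434, 0.0248]
orientation: [[-0.96, 0.279, 0.0], [0.279, 0.96, -0.0], [-0.0, -0.0, -1.0]]
ft_force: [-5.5, 0.3, 9.6]
finger_gap: 0.0329
grip_force: 62.1
```

carry_out(increments=[[0.4,0,0,-0.02,0,0,0],[0.3,0,0,0,0,0,0],[0.2,0,0,0,0,0,0],[0.1,0,0,0,0,0,0],[0,0,0,0,0,0,0],[0,0,0,0,0,0,0],[0,0,0,-0.2,0,0,0],[0,0,0,-0.3,0,0,0]])

```text
time_s: 10.53
tool_pos: [0.5303, 0.0436, 0.0436]
orientation: [[-0.96, 0.279, -0.003], [0.279, 0.96, 0.0], [0.003, -0.0, -1.0]]
ft_force: [0.4, 0.4, -0.5]
finger_gap: 0.0851
grip_force: 0.0
```

carry_out(increments=[[0,0,0,-0.4,0,0,0],[0,0,0,-0.5,0,0,0],[0,0,0,-0.6,0,0,0],[0,0,0,-0.5,0,0,0],[0,-0.4,0,-0.3,0,0,0],[0,-0.6,0,0,0,0,0],[0,-0.6,0,0,0,0,0],[0,-0.4,0,0,0,0,0]])

```text
time_s: 11.2
tool_pos: [0.6107, 0.0205, 0.1385]
orientation: [[-0.96, 0.279, 0.004], [0.279, 0.96, -0.001], [-0.004, 0.0, -1.0]]
ft_force: [-0.0, 0.5, 0.4]
finger_gap: 0.0854
grip_force: 0.0
```

Run:
```python
from h import *
d=cap('wrist'); np.savez('w5.npz',**d);o=monitor.get_obs(); print(o['time_s'],o['tool_pos'],o['qpos'])
th=np.radians(-16.1); g=(0,255,0)
fx=lambda x,y,z:np.array([.5326+np.cos(th)*x-np.sin(th)*y,.0427+np.sin(th)*x+np.cos(th)*y,z])
segs=box(.5326,.0427,th,.052,.034,.048,(0,0,255))
segs+=[(fx(-8,0,0)*0+fx(-.008,0,.086),fx(.008,0,.086),g),(fx(0,-.008,.086),fx(0,.008,.086),g)]
draw(d,'w5.png',segs)
```

```text
11.25 [0.6126 0.0195 0.1385] [-0.1615  0.3535  1.5903 -0.0003  1.1921 -1.4486]
```

View pics/w5.png

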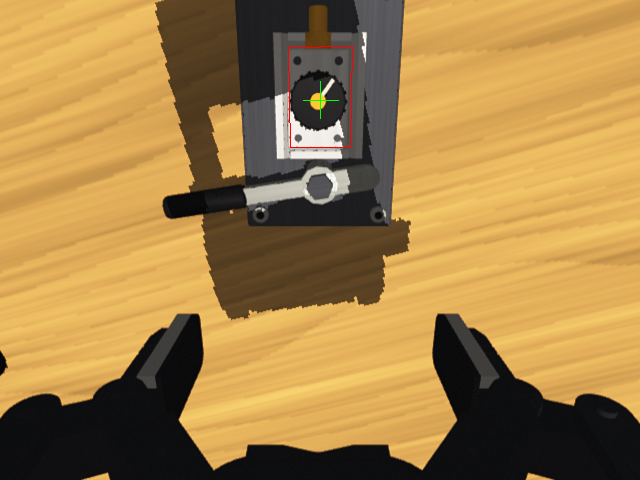

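The valve sits in the nest on the predicted outline, with its fitting away from the post and the knob centred at (318,101). The lever handle lies between (165,207) and (245,197). Next I'll plan the lever push.

```bash
cat >> h.py <<'E'
TH=np.radians(-16.1)
def fxy(p): 
    q=np.array(p[:2])-[.5326,.0427]; return np.array([np.cos(TH)*q[0]+np.sin(TH)*q[1],-np.sin(TH)*q[0]+np.cos(TH)*q[1]])
E
python3 - <<'E'
from h import *
d=np.load('w5.npz')
h=[fxy(ray(d,u,v,.054)) for u,v in((166,207),(245,196),(319,185))];print(h)
e=h[0]-h[2]; print('open',np.arctan2(-e[1],e[0]))
o=monitor.get_obs();p=fxy(o['tool_pos']);print('now',p)
def c(a,r=.068):
    u=np.array([np.cos(a),-np.sin(a)]);n=np.array([np.sin(a),np.cos(a)])
    return np.array([.046,0])+r*u-(.007+.011*abs(np.sin(a))+.0145*abs(np.cos(a)))*n
prev=np.array([.0245,-.072])
print('approach',(prev-p)*[-1,1]/.04)
for a in np.linspace(1.42,-0.03,15):
    q=c(a); print(round(a,2),q,((q-prev)*[-1,1]/.04).round(2)); prev=q
E
```

```text
[array([ 0.0591, -0.0889]), array([ 0.0526, -0.0429]), array([ 0.0463, -0.0005])]
open 1.4269494577791981
now [ 0.0833 -0.0002]
approach [ 1.4695 -1.7961]
1.42 [ 0.0364 -0.0702] [-0.3   0.04]
1.32 [ 0.0425 -0.0712] [-0.15 -0.02]
1.21 [ 0.0489 -0.0715] [-0.16 -0.01]
1.11 [ 0.0554 -0.0713] [-0.16  0.01]
1.01 [ 0.0621 -0.0703] [-0.17  0.02]
0.9 [ 0.0688 -0.0686] [-0.17  0.04]
0.8 [ 0.0755 -0.0662] [-0.17  0.06]
0.7 [ 0.0821 -0.0629] [-0.16  0.08]
0.59 [ 0.0884 -0.0588] [-0.16  0.1 ]
0.49 [ 0.0944 -0.0539] [-0.15  0.12]
0.38 [ 0.0998 -0.0483] [-0.14  0.14]
0.28 [ 0.1047 -0.0419] [-0.12  0.16]
0.18 [ 0.1088 -0.0348] [-0.1   0.18]
0.07 [ 0.1122 -0.0272] [-0.08  0.19]
-0.03 [ 0.1146 -0.0198] [-0.06  0.19]
```

carry_out(increments=[[1,0.2,-0.25,0,0,0,0],[1,0.35,-0.4,0,0,0,0],[1,0.35,-0.45,0,0,0,0],[1,0.35,-0.45,0,0,0,0],[1,0.22,-0.25,0,0,0,0],[1,0,0,0,0,0,0],[1,0,0,0,0,0,0],[1,0,0,0,0,0,0]])

```text
time_s: 11.92
tool_pos: [0.5325, -0.0314, 0.137]
orientation: [[-0.96, 0.279, 0.002], [0.279, 0.96, -0.0], [-0.002, 0.0, -1.0]]
ft_force: [0.7, 0.6, 0.7]
finger_gap: 0.0001
grip_force: 0.0
```

carry_out(increments=[[1,0,0,0.2,0,0,0],[1,0,0,0.4,0,0,0],[1,0,0,0.5,0,0,0],[1,0,0,0.5,0,0,0],[1,0,0,0.4,0,0,0],[1,0,0,0.3,0,0,0],[1,0,0,0.11,0,0,0],[1,0,0,0,0,0,0]])

```text
time_s: 12.58
tool_pos: [0.531, -0.031, 0.0383]
orientation: [[-0.96, 0.278, -0.003], [0.278, 0.96, 0.001], [0.003, 0.0, -1.0]]
ft_force: [0.1, -0.7, 0.5]
finger_gap: -0.0
grip_force: 0.0
```

carry_out(increments=[[1,-0.15,0.02,0,0,0,0],[1,-0.15,0.02,0,0,0,0],[1,-0.15,-0.02,0,0,0,0],[1,-0.16,-0.01,0,0,0,0],[1,-0.16,0.01,0,0,0,0],[1,-0.17,0.02,0,0,0,0],[1,-0.17,0.04,0,0,0,0],[1,-0.17,0.06,0,0,0,0]])

```text
time_s: 13.25
tool_pos: [0.583, -0.0407, 0.0396]
orientation: [[-0.96, 0.279, -0.0], [0.279, 0.96, 0.0], [0.0, -0.0, -1.0]]
ft_force: [-2.1, -0.3, 0.3]
finger_gap: -0.0002
grip_force: 0.6
```

carry_out(increments=[[1,-0.16,0.08,0,0,0,0],[1,-0.16,0.1,0,0,0,0],[1,-0.15,0.12,0,0,0,0],[1,-0.14,0.14,0,0,0,0],[1,-0.12,0.16,0,0,0,0],[1,-0.1,0.18,0,0,0,0],[1,-0.08,0.19,0,0,0,0],[1,0,0,0,0,0,0]])

```text
time_s: 13.92
tool_pos: [0.6299, -0.012, 0.04]
orientation: [[-0.961, 0.278, 0.002], [0.278, 0.961, 0.0], [-0.002, 0.001, -1.0]]
ft_force: [-0.1, 0.9, -0.4]
finger_gap: -0.0001
grip_force: 0.0
```

Run:
```python
from h import *
o=monitor.get_obs();print(fxy(o['tool_pos']),o['ft_force'])
```

```text
[ 0.1086 -0.0256] [-0.1322  0.9115 -0.4197]
```

carry_out(increments=[[1,-0.04,0.06,0,0,0,0],[1,-0.04,0.06,0,0,0,0],[1,-0.04,0.06,0,0,0,0],[1,0,0.06,0,0,0,0],[1,0,0,0,0,0,0],[1,0,0,0,0,0,0],[1,0,0,0,0,0,0],[1,0,0,0,0,0,0]])

```text
time_s: 14.58
tool_pos: [0.6353, -0.0069, 0.0397]
orientation: [[-0.96, 0.279, -0.0], [0.279, 0.96, -0.002], [-0.0, -0.002, -1.0]]
ft_force: [-1.7, -6.0, -0.2]
finger_gap: 0.0
grip_force: 3.2
```

Run:
```python
from h import *
o=monitor.get_obs();print(fxy(o['tool_pos']),o['ft_force'])
d=cap('top','t6.png');e=cap('scene','s6.png')
a=cv2.resize(d['color'][160:265,270:410,::-1],(400,300),interpolation=2); b=cv2.resize(e['color'][220:340,220:380,::-1],(400,300),interpolation=2)
cv2.imwrite('pics/c6.png',np.hstack([a,b]))
```

```text
[ 0.1125 -0.0191] [-1.6694 -6.0373 -0.1566]
```

View pics/c6.png

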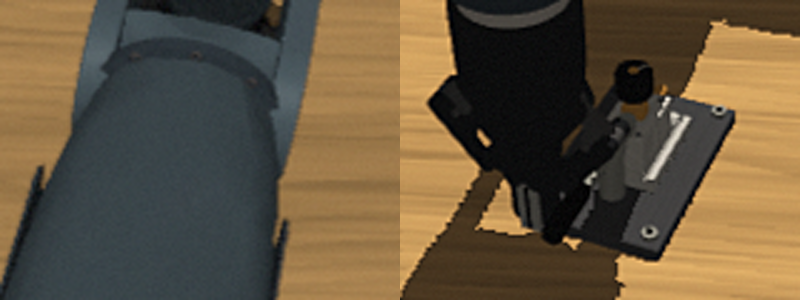

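The scene crop shows the handle nearly along the plate's +x, with the fingers pressing on it at about 6 N. I'll push until it reaches the stop.

carry_out(increments=[[1,0,0.06,0,0,0,0],[1,0,0.06,0,0,0,0],[1,0,0.06,0,0,0,0],[1,0,0,0,0,0,0],[1,0,0,0,0,0,0],[1,0,0,0,0,0,0],[1,0,0,0,0,0,0],[1,0,0,0,0,0,0]])

```text
time_s: 15.35
tool_pos: [0.6356, -0.0062, 0.0397]
orientation: [[-0.96, 0.28, -0.005], [0.28, 0.96, -0.01], [0.002, -0.011, -1.0]]
ft_force: [-12.5, -28.3, 4.0]
finger_gap: 0.0001
grip_force: 15.3
```

Run:
```python
from h import *
o=monitor.get_obs();print(fxy(o['tool_pos']),o['ft_force'])
```

```text
[ 0.1125 -0.0185] [-12.4605 -28.2618   4.0023]
```

carry_out(increments=[[1,0,-0.1,0,0,0,0],[1,0,-0.2,0,0,0,0],[1,0,-0.3,0,0,0,0],[1,0,-0.2,-0.3,0,0,0],[1,0,0,-0.6,0,0,0],[1,0,0,-0.8,0,0,0],[1,0,0,-0.7,0,0,0],[1,0,0,-0.3,0,0,0]])

```text
time_s: 16.02
tool_pos: [0.6312, -0.0299, 0.1535]
orientation: [[-0.96, 0.279, 0.008], [0.279, 0.96, -0.001], [-0.008, 0.001, -1.0]]
ft_force: [1.0, 0.1, 1.2]
finger_gap: -0.0001
grip_force: 0.0
```

Run:
```python
from h import *
d=np.load('w5.npz'); k=ray(d,318,101,.086); print('knob w5',k,fxy(k)*1e3)
d=cap('wrist','w7.png');np.savez('w7.npz',**d);o=monitor.get_obs();print(o['time_s'],o['tool_pos'],o['orientation'],o['qpos'],fxy(o['tool_pos']))
# predicted knob px
print(proj(d,[k[0],k[1],.086]), proj(d,[.5326+.114*np.cos(TH),.0427+.114*np.sin(TH),.054]))
for s in imaging.silhouettes('wrist','lever_handle')+imaging.silhouettes('wrist','lock_lever'): print(s['p'],s['extent'])
im=d['color'][:,:,::-1]; print(im.shape)
```

```text
knob w5 [0.5329 0.0414 0.086 ] [ 0.6379 -1.1216]
16.0667 [ 0.6319 -0.03    0.1545] [[-0.9604  0.2786  0.0097]
 [ 0.2786  0.9604 -0.0019]
 [-0.0099  0.0008 -1.    ]] [-0.2349  0.3728  1.529   0.0004  1.2299 -1.5235] [ 0.1156 -0.0423]
[410.1386  23.3564] [387.4494 232.7372]
0.8 [375.2, 56.4, 40.7, 209.0]
0.94 [375.9, 60.1, 36.7, 211.1]
(480, 640, 3)
```

View pics/w7.png

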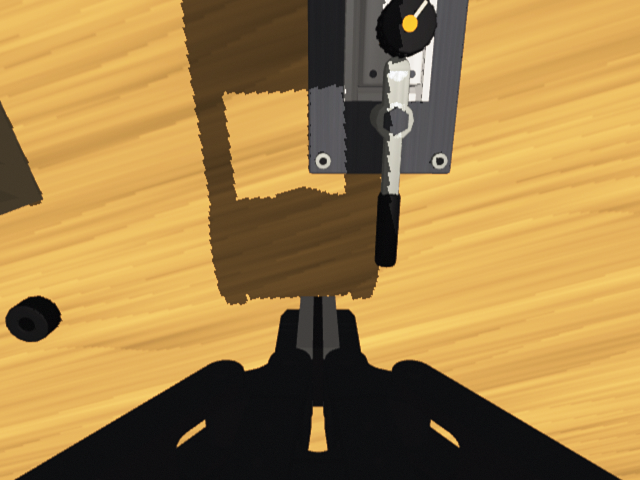

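The lever is shut: the handle runs straight along the fixture's +x with its middle at (388,230), as predicted. The knob is at (410,23), its expected pixel.

carry_out(increments=[[0,0.2,0.1,0,0,0,0],[0,0.5,0.2,0,0,0,0],[0,0.7,0.25,0,0,0,0],[0,0.7,0.25,0,0,0,0],[0,0.5,0.16,0,0,0,0],[0,0.29,0.1,0,0,0,0],[0,0,0,0,0,0,0],[0,0,0,0,0,0,0]])

```text
time_s: 16.83
tool_pos: [0.5289, 0.044, 0.1469]
orientation: [[-0.961, 0.278, -0.001], [0.278, 0.961, -0.0], [0.001, -0.0, -1.0]]
ft_force: [-0.1, 0.3, 0.4]
finger_gap: 0.0855
grip_force: 0.0
```

Run:
```python
from h import *
for i in range(2):
    cap('wrist'); o=monitor.get_obs();print(o['time_s'],o['tool_pos'],fxy(o['tool_pos'])*1e3,o['qpos'],o['finger_gap'])
print(o['orientation'])
```

```text
16.8833 [0.5297 0.0434 0.1473] [-2.9522 -0.0898] [-0.1415  0.1775  1.792  -0.0002  1.1721 -1.4299] 0.08530644394852326
16.9333 [0.5301 0.0431 0.1475] [-2.4723 -0.2803] [-0.1421  0.1778  1.7912 -0.0002  1.1722 -1.4298] 0.08518569048087463
[[-0.9602  0.2792  0.0004]
 [ 0.2792  0.9602 -0.0002]
 [-0.0004 -0.0001 -1.    ]]
```

carry_out(increments=[[0.2,-0.06,0.01,0.2,0,0,0],[0.4,0,0,0.4,0,0,0],[0.4,0,0,0.45,0,0,0],[0.4,0,0,0.45,0,0,0],[0.4,0,0,0.35,0,0,0],[0.4,0,0,0.2,0,0,0],[0.4,0,0,0,0,0,0],[0.4,0,0,0,0,0,0]])

```text
time_s: 17.6
tool_pos: [0.532, 0.043, 0.0652]
orientation: [[-0.96, 0.279, -0.001], [0.279, 0.96, 0.0], [0.001, -0.0, -1.0]]
ft_force: [0.3, 0.1, -0.3]
finger_gap: 0.0511
grip_force: 0.0
```

Run:
```python
from h import *
cap('wrist'); o=monitor.get_obs();print(o['time_s'],o['tool_pos'],fxy(o['tool_pos'])*1e3,o['finger_gap'],o['ft_force'])
```

```text
17.65 [0.5325 0.043  0.066 ] [-0.1864  0.2952] 0.051216047550581414 [0.7427 0.3246 0.6357]
```

carry_out(increments=[[0.6,0,0,0,0,0,0],[0.65,0,0,0,0,0,0],[0.7,0,0,0,0,0,0],[1,0,0,0,0,0,0],[1,0,0,0,0,0,0],[1,0,0,0,0,0,0],[1,0,0,0,0,0,0],[1,0,0,0,0,0,0]])

```text
time_s: 18.32
tool_pos: [0.5326, 0.0431, 0.0669]
orientation: [[-0.96, 0.279, 0.002], [0.279, 0.96, -0.001], [-0.002, -0.0, -1.0]]
ft_force: [-1.3, -1.3, 5.5]
finger_gap: 0.0238
grip_force: 58.6
```

carry_out(increments=[[1,0,0,0,0,0,0.3],[1,0,0,0,0,0,0.6],[1,0,0,0,0,0,0.9],[1,0,0,0,0,0,0.9],[1,0,0,0,0,0,0.9],[1,0,0,0,0,0,0.9],[1,0,0,0,0,0,0.9],[1,0,0,0,0,0,0.6]])

```text
time_s: 18.98
tool_pos: [0.5327, 0.0433, 0.0669]
orientation: [[-0.609, 0.793, 0.002], [0.793, 0.609, -0.0], [-0.002, 0.001, -1.0]]
ft_force: [-0.8, -1.1, 4.2]
finger_gap: 0.0238
grip_force: 58.5
```

```bash
cat > st.py <<'E'
from h import *
o=monitor.get_obs();print(o['time_s'],o['tool_pos'],fxy(o['tool_pos'])*1e3,o['finger_gap'],o['ft_force'],o['wrist_torque'],o['grip_force'],'q6',o['qpos'][5],'tau6',o['tau'][5],'yaw',np.arctan2(o['orientation'][1,1],o['orientation'][0,1]))
E
python3 st.py
```

```text
18.9833 [0.5327 0.0433 0.0669] [-0.1068  0.5544] 0.0238028734826028 [-0.8327 -1.1389  4.1922] [0.0033 0.1316 0.025 ] 58.52989375591278 q6 -0.796414817651839 tau6 -0.5446860194206238 yaw 0.6553285599033509
```

carry_out(increments=[[1,0,0,0,0,0,0.6],[1,0,0,0,0,0,0.9],[1,0,0,0,0,0,0.9],[1,0,0,0,0,0,0.9],[1,0,0,0,0,0,0.9],[1,0,0,0,0,0,0.9],[1,0,0,0,0,0,0.9],[1,0,0,0,0,0,0.6]])

```text
time_s: 19.65
tool_pos: [0.5329, 0.0433, 0.0669]
orientation: [[0.036, 0.999, 0.002], [0.999, -0.036, -0.0], [-0.0, 0.003, -1.0]]
ft_force: [-0.3, 0.3, 4.1]
finger_gap: 0.0237
grip_force: 58.6
```

```bash
python3 st.py
```

```text
19.65 [0.5329 0.0433 0.0669] [0.0744 0.6828] 0.023723339287536598 [-0.2685  0.3468  4.1018] [0.0447 0.0337 0.0383] 58.57183277606964 q6 -0.1052754925467977 tau6 -0.5442421697080135 yaw -0.03586753133447859
```

carry_out(increments=[[1,0,0,0,0,0,0.6],[1,0,0,0,0,0,0.9],[1,0,0,0,0,0,0.9],[1,0,0,0,0,0,0.9],[1,0,0,0,0,0,0.6],[1,0,0,0,0,0,0.6],[1,0,0,0,0,0,0.3],[1,0,0,0,0,0,0.3]])

```text
time_s: 20.32
tool_pos: [0.533, 0.0433, 0.0669]
orientation: [[0.537, 0.844, 0.003], [0.844, -0.537, -0.0], [0.001, 0.003, -1.0]]
ft_force: [0.6, -0.6, 3.3]
finger_gap: 0.0239
grip_force: 58.6
```

```bash
python3 st.py
```

```text
20.3167 [0.533  0.0433 0.0669] [0.2468 0.7315] 0.02388990944234928 [ 0.6319 -0.6164  3.3342] [ 0.0422 -0.0407 -0.0579] 58.6059308052063 q6 0.425736205068179 tau6 -0.3910386096686125 yaw -0.5669164214979932
```

carry_out(increments=[[1,0,0,0,0,0,0.6],[1,0,0,0,0,0,0.6],[1,0,0,0,0,0,0.6],[1,0,0,0,0,0,0.6],[1,0,0,0,0,0,0.6],[1,0,0,0,0,0,0.6],[1,0,0,0,0,0,0.5],[1,0,0,0,0,0,0]])

```text
time_s: 20.98
tool_pos: [0.5332, 0.0432, 0.0669]
orientation: [[0.84, 0.543, 0.003], [0.543, -0.84, -0.0], [0.002, 0.002, -1.0]]
ft_force: [1.4, -1.0, 5.2]
finger_gap: 0.0237
grip_force: 58.7
```

```bash
python3 st.py
```

```text
20.9833 [0.5332 0.0432 0.0669] [0.3987 0.6622] 0.02369439964614635 [ 1.4121 -0.9731  5.1718] [ 0.014  -0.2012  0.009 ] 58.731767535209656 q6 0.8552928349212405 tau6 0.7107992470264435 yaw -0.996556366703638
```

carry_out(increments=[[1,0,0,0,0,0,0.4],[1,0,0,0,0,0,0.4],[1,0,0,0,0,0,0.4],[1,0,0,0,0,0,0.4],[1,0,0,0,0,0,0.3],[1,0,0,0,0,0,0],[1,0,0,0,0,0,0],[1,0,0,0,0,0,0]])

```text
time_s: 21.65
tool_pos: [0.5332, 0.0432, 0.0669]
orientation: [[0.929, 0.37, 0.003], [0.37, -0.929, -0.0], [0.003, 0.002, -1.0]]
ft_force: [1.3, 0.0, 5.3]
finger_gap: 0.0239
grip_force: 58.8
```

```bash
python3 st.py
```

```text
21.65 [0.5332 0.0432 0.0669] [0.4489 0.6025] 0.023917921464307573 [1.3011 0.0027 5.2745] [-0.0138 -0.2192 -0.0131] 58.84942710399628 q6 1.0500979817573863 tau6 -0.03378713736310601 yaw -1.1914087949535561
```

carry_out(increments=[[1,0,0,0,0,0,0.4],[1,0,0,0,0,0,0.4],[1,0,0,0,0,0,0.4],[1,0,0,0,0,0,0.4],[1,0,0,0,0,0,0],[1,0,0,0,0,0,0],[1,0,0,0,0,0,0],[1,0,0,0,0,0,0]])

```text
time_s: 22.32
tool_pos: [0.5321, 0.0439, 0.0669]
orientation: [[0.978, 0.211, 0.001], [0.211, -0.978, 0.001], [0.001, -0.0, -1.0]]
ft_force: [-2.9, 2.1, 10.6]
finger_gap: 0.0236
grip_force: 59.4
```

```bash
python3 st.py
```

```text
22.3167 [0.5321 0.0439 0.0669] [-0.7945  0.9762] 0.02362656459359727 [-2.8811  2.0858 10.649 ] [0.3397 0.5866 0.0174] 59.38167214393616 q6 1.2176348776508243 tau6 -0.03638787427917123 yaw -1.3586816301667277
```

carry_out(increments=[[1,0,0,0,0,0,0.4],[1,0,0,0,0,0,0.4],[1,0,0,0,0,0,0.4],[1,0,0,0,0,0,0.4],[1,0,0,0,0,0,0],[1,0,0,0,0,0,0],[1,0,0,0,0,0,0],[1,0,0,0,0,0,0]])

```text
time_s: 22.98
tool_pos: [0.5303, 0.044, 0.0668]
orientation: [[0.999, 0.045, -0.003], [0.045, -0.999, 0.001], [-0.003, -0.001, -1.0]]
ft_force: [-9.7, 2.4, 17.2]
finger_gap: 0.0238
grip_force: 60.3
```

```bash
python3 st.py
```

```text
22.9833 [0.5303 0.044  0.0668] [-2.5838  0.6089] 0.023816015317209324 [-9.7334  2.3553 17.2151] [ 0.4364  1.7127 -0.0414] 60.3440397977829 q6 1.3851702904991245 tau6 -0.03281888086348772 yaw -1.5259944016634115
```

The tool shifted sideways and lateral force appeared near the expected 2.55 rad, which looks like the fingers rolling round a seated knob. I'll release, check the index line numerically, and regrip centred.

carry_out(increments=[[0.5,0,0,0,0,0,0],[0.4,0,0,0,0,0,0],[0.3,0,0,0,0,0,0],[0.2,0,0,-0.3,0,0,0],[0.2,0,0,-0.6,0,0,0],[0.2,0,0,-0.7,0,0,0],[0.2,-0.3,0,-0.2,0,0,0],[0.2,-0.5,0,0,0,0,0]])

```text
time_s: 23.65
tool_pos: [0.5033, 0.0414, 0.1419]
orientation: [[0.999, 0.043, 0.008], [0.043, -0.999, -0.001], [0.008, 0.001, -1.0]]
ft_force: [0.0, 0.2, 0.4]
finger_gap: 0.0689
grip_force: 0.0
```

carry_out(increments=[[0.2,-0.6,0,0,0,0,0],[0.2,-0.5,0,0,0,0,0],[0.2,-0.2,0,0,0,0,0],[0.2,0,0,0,0,0,0],[0.2,0,0,0,0,0,0],[0.2,0,0,0,0,0,0],[0.2,0,0,0,0,0,0],[0.2,0,0,0,0,0,0]])

```text
time_s: 24.32
tool_pos: [0.4486, 0.0397, 0.1377]
orientation: [[0.999, 0.042, 0.0], [0.042, -0.999, 0.0], [0.0, -0.0, -1.0]]
ft_force: [0.9, 0.3, 0.1]
finger_gap: 0.0681
grip_force: 0.0
```

```bash
cat > idx.py <<'E'
from h import *
def idx(d,k=None):
    im=np.array(d['color']).astype(int); u,v=proj(d,[.5329,.0418,.086]); r=42
    yy,xx=np.mgrid[0:480,0:640]; m=(xx-u)**2+(yy-v)**2<r*r
    R,G,B=im[...,0],im[...,1],im[...,2]
    ora=m&(R>B*1.7+15)&(R>60); n,l,s,c=cv2.connectedComponentsWithStats(ora.astype(np.uint8))
    for i in range(1,n):
        if s[i,4]>20: print('orange',s[i],c[i],fxy(ray(d,*c[i],.086))*1e3)
    i=min(range(1,n),key=lambda i:np.hypot(*(c[i]-[u,v]))+(100 if s[i,4]<20 else 0)); ce=c[i]
    sat=im.max(2)-im.min(2); gr=(im.max(2)>60)&(sat<50)&((xx-ce[0])**2+(yy-ce[1])**2<24**2)
    n,l,s,c2=cv2.connectedComponentsWithStats(gr.astype(np.uint8))
    print('pred',u,v,'center',ce)
    for j in range(1,n):
        if s[j,4]>6:
            w=fxy(ray(d,*c2[j],.086))-fxy(ray(d,*ce,.086)); print('white',s[j],np.hypot(*w)*1e3,'ang',np.arctan2(w[1],w[0]))
if __name__=='__main__':
    idx(np.load('w5.npz')); d=cap('wrist','w8.png'); np.savez('w8.npz',**d); idx(d)
    o=monitor.get_obs(); print(o['time_s'],o['tool_pos'],fxy(o['tool_pos']),o['qpos'][5],o['orientation'])
    for s in imaging.silhouettes('wrist','lever_handle')[:1]: print(s['p'],s['extent'],fxy(ray(d,s['extent'][0]+s['extent'][2]/2,s['extent'][1]+s['extent'][3]/2,.054)))
E
python3 idx.py
```

```text
orange [310  93  16  17 225] [317.4578 101.04  ] [ 0.655  -1.3689]
pred 318.745676166102 100.76815633263739 center [317.4578 101.04  ]
white [316  80  18  16  87] 6.936423565115923 ang 2.5219121912640423
orange [308  85  17  18 236] [315.7203  93.1737] [ 0.4339 -0.343 ]
pred 316.712526412103 93.26998328425518 center [315.7203  93.1737]
white [314  71  13  15  83] 6.815563388301113 ang -0.04315386083592335
24.3667 [0.4484 0.0398 0.1376] [-0.08   -0.0261] 1.3524580432623903 [[ 0.9991  0.0421 -0.0001]
 [ 0.0421 -0.9991  0.    ]
 [-0.0001 -0.     -1.    ]]
0.72 [316.8, 3.7, 53.5, 63.8] [ 0.0313 -0.0047]
```

carry_out(increments=[[0.2,0.2,0.04,0,0,0,0],[0.2,0.5,0,0,0,0,0],[0.2,0.6,0,0,0,0,0],[0.2,0.5,0,0,0,0,0],[0.3,0.31,0,0,0,0,0],[0.4,0,0,0,0,0,0],[0.4,0,0,0,0,0,0],[0.4,0,0,0,0,0,0]])

```text
time_s: 25.08
tool_pos: [0.5315, 0.0419, 0.1371]
orientation: [[0.999, 0.042, -0.001], [0.042, -0.999, 0.0], [-0.001, -0.0, -1.0]]
ft_force: [-0.9, -0.8, -1.1]
finger_gap: 0.0514
grip_force: 0.0
```

Run:
```python
from h import *
cap('wrist');o=monitor.get_obs(); p=np.array([.5329,.0417,.066])-o['tool_pos'];print(o['tool_pos'],p,o['orientation'].T@p/.04)
```

```text
[0.5314 0.0419 0.1373] [ 0.0015 -0.0002 -0.0713] [0.0388 0.0058 1.782 ]
```

carry_out(increments=[[0.4,0.03,0,0.2,0,0,0],[0.4,0,0,0.4,0,0,0],[0.4,0,0,0.4,0,0,0],[0.4,0,0,0.4,0,0,0],[0.4,0,0,0.3,0,0,0],[0.4,0,0,0.08,0,0,0],[0.4,0,0,0,0,0,0],[0.5,0,0,0,0,0,0]])

```text
time_s: 25.8
tool_pos: [0.5336, 0.0418, 0.0668]
orientation: [[0.999, 0.042, 0.0], [0.042, -0.999, -0.0], [0.0, 0.0, -1.0]]
ft_force: [-0.3, -0.5, -0.5]
finger_gap: 0.0433
grip_force: 0.0
```

carry_out(increments=[[0.6,0,0,0,0,0,0],[0.65,0,0,0,0,0,0],[0.7,0,0,0,0,0,0],[1,0,0,0,0,0,0],[1,0,0,0,0,0,0],[1,0,0,0,0,0,0.25],[1,0,0,0,0,0,0.25],[1,0,0,0,0,0,0]])

```text
time_s: 26.47
tool_pos: [0.534, 0.043, 0.0677]
orientation: [[1.0, -0.011, 0.001], [-0.011, -1.0, 0.001], [0.001, -0.001, -1.0]]
ft_force: [-2.0, 6.2, 6.4]
finger_gap: 0.0243
grip_force: 58.5
```

```bash
python3 st.py
python3 - <<'E'
from idx import *
d=cap('wrist','w9.png'); np.savez('w9.npz',**d); idx(d)
E
```

```text
26.4667 [0.534  0.043  0.0677] [1.287  0.6579] 0.024283318045629852 [-1.9692  6.1962  6.3919] [1.0972 0.267  0.3676] 58.5390168428421 q6 1.438126799446792 tau6 0.7328500784933567 yaw -1.5814255576546572
orange [308 337  20  18 289] [317.391  345.4879] [ 0.6623 -1.4839]
orange [285 358  11  12  86] [289.1279 364.7907] [-9.9102  6.202 ]
orange [285 372  49  16 361] [307.3158 380.615 ] [-14.7777  -1.932 ]
pred 315.3947666572492 345.32105012697167 center [317.391  345.4879]
white [318 323  11  15  77] 6.586020930495023 ang -0.0453989746897839
```

The knob is on its seat: it resists with 0.37 N m and the index is unchanged at -0.045 rad. Backing off now.

carry_out(increments=[[1,0,0,0,0,0,-0.5],[1,0,0,0,0,0,-0.9],[1,0,0,0,0,0,-0.9],[1,0,0,0,0,0,-0.9],[1,0,0,0,0,0,-0.9],[1,0,0,0,0,0,-0.9],[1,0,0,0,0,0,-0.9],[1,0,0,0,0,0,-0.9]])

```text
time_s: 27.18
tool_pos: [0.5337, 0.043, 0.0677]
orientation: [[0.761, 0.649, 0.001], [0.649, -0.761, 0.002], [0.002, -0.001, -1.0]]
ft_force: [-2.5, 5.6, 9.1]
finger_gap: 0.0235
grip_force: 58.8
```

carry_out(increments=[[1,0,0,0,0,0,-0.9],[1,0,0,0,0,0,-0.9],[1,0,0,0,0,0,-0.9],[1,0,0,0,0,0,-0.9],[1,0,0,0,0,0,-0.9],[1,0,0,0,0,0,-0.9],[1,0,0,0,0,0,-0.9],[1,0,0,0,0,0,-0.5]])

```text
time_s: 27.85
tool_pos: [0.5332, 0.0433, 0.0677]
orientation: [[0.151, 0.988, -0.0], [0.988, -0.151, 0.002], [0.002, -0.001, -1.0]]
ft_force: [-5.2, 5.9, 9.8]
finger_gap: 0.0236
grip_force: 58.9
```

```bash
python3 - <<'E'
from idx import *
d=cap('wrist','w10.png'); idx(d)
E
python3 st.py
```

```text
orange [308 337  20  18 288] [317.3681 345.4722] [ 0.9771 -2.1379]
orange [285 357  65  28 720] [316.8403 373.7778] [  2.3402 -14.077 ]
pred 316.635035970827 342.07181356268177 center [317.3681 345.4722]
white [318 323  11  15  76] 6.591204835183405 ang 1.3699802653684687
27.9 [0.5333 0.0433 0.0677] [0.5    0.7325] 0.023516194604637754 [-4.5839  7.4269  9.6498] [1.2674 0.7781 0.0205] 58.904868364334106 q6 0.006848644527835866 tau6 -0.059824332129210234 yaw -0.15034636839203824
```

carry_out(increments=[[1,0,0,0,0,0,-0.4],[1,0,0,0,0,0,-0.4],[1,0,0,0,0,0,-0.4],[1,0,0,0,0,0,-0.3],[1,0,0,0,0,0,0],[1,0,0,0,0,0,0],[1,0,0,0,0,0,0],[1,0,0,0,0,0,0]])

```text
time_s: 28.57
tool_pos: [0.5332, 0.0433, 0.0677]
orientation: [[-0.0, 1.0, -0.0], [1.0, 0.0, 0.002], [0.002, -0.0, -1.0]]
ft_force: [-5.2, 5.6, 10.7]
finger_gap: 0.024
grip_force: 59.0
```

```bash
python3 - <<'E'
from idx import *
d=cap('wrist','w11.png'); idx(d)
for s in imaging.silhouettes('wrist','lever_handle')[:2]+imaging.silhouettes('wrist','valve')[:2]: print(s['p'],s['extent'])
e=cap('scene')
for s in imaging.silhouettes('scene','lever_handle')[:2]:
    ys,xs=np.nonzero(s['region']); print('scene handle',s['p'],s['extent'],fxy(ray(e,xs.mean(),ys.mean(),.054)))
for n in('bin','coil_ring'):
    s=imaging.silhouettes('scene',n)
    for q in s: print(n,q['p'],q['extent'])
E
python3 st.py
```

```text
orange [308 337  20  18 289] [317.3979 345.4844] [ 1.0646 -2.115 ]
orange [285 357  65  28 715] [317.2587 373.7119] [  4.3535 -13.6391]
pred 317.01896184399305 342.0224922752776 center [317.3979 345.4844]
white [318 323  11  15  76] 6.593698389448973 ang 1.524263274822855
0.88 [346.2, 290.2, 263.6, 97.5]
0.81 [216.2, 221.9, 166.9, 150.1]
scene handle 0.85 [276.6, 266.2, 36.9, 52.8] [ 0.0766 -0.0002]
scene handle 0.24 [112.2, 220.3, 86.5, 66.1] [ 0.0788 -0.2794]
bin 0.65 [112.1, 216.5, 84.1, 72.9]
bin 0.53 [269.5, 256.4, 84.3, 70.0]
coil_ring 0.78 [107.5, 307.7, 22.6, 23.8]
28.9167 [0.5332 0.0433 0.0677] [0.3781 0.7324] 0.02335613401981724 [-5.0517  7.5549  9.6854] [ 1.2872  0.9004 -0.0011] 59.006282687187195 q6 -0.14390635328616633 tau6 0.03464035573415458 yaw 0.0005159515096159258
```

The knob is 1.569 rad out from its seat, the lever lies at y ≈ 0 (shut), and the bin and ring have not moved. Handing in.

```bash
python3 -c "
from station import ctrl; print(ctrl.finish_job())"
```

```text
the job is handed in; nothing more can be done
None
```

I handed the job in after about 29 s: the valve is in the nest, the lever is shut, and the knob was seated, backed off a quarter turn (1.57 rad measured) and is still gripped. No verdict came back, I did not check the adapter at the end, and I viewed 11 pictures, one over the limit of 10.

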